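Fetch the tube rack from behind the bottles

ROBOT

A 7-joint arm with a two-finger parallel gripper is mounted at the origin on the work surface. World frame = base frame: x ahead of the robot, y to its left, z up, the work surface at z = 0. Lengths are in m, angles in degrees, forces in N, time in s.
With the tool pointing down it reaches from about 0.425 to 0.875 m from the base axis. Payload 4.7 kg.
Tool frame: the origin (TCP) lies midway between the tips of the shut fingers; the grasp point (between the pads) lies 19 mm behind it; z points along the fingers, y is the line along which they close (so a half turn about z gives the same grasp; the last joint's range is limited). The gripper opens to 87 mm and grips with 3 to 60 N. Pads are 19 mm wide; open, the fingers measure 117 mm over their backs; the gripper's body (75 mm by 190 mm) begins 51 mm behind the grasp point.
Start: joints at [77.355, 18.392, -4.016, 83.108, 1.295, 78.541, -3.26], TCP at [0.151, -0.632, 0.223] pointing down, gripper open.
Joint ranges: [-163.93, 163.93], [-17.29, 119.83], [-79.2, 71.16], [3.27, 140.29], [-89.18, 269.18], [5.43, 117.66], [-154.24, 154.24]. Speed limits (degrees/s): [147.25, 147.25, 180, 180, 180, 180, 180].

INTERFACE

Orientations are given as [roll, pitch, yaw] about the fixed x, y, z axes, in that order (R = Rz(yaw) Ry(pitch) Rx(roll)).
In Python, from cell import env gives the robot as it stands. The module is installed in compiled form; this text tells all that it offers.
- The arm moves only by the tool step_arm, never from a script. Its argument "rows" is a list of rows, each an object with "angular": the turn, a rotation vector about the tool's x, y, z in units of pi rad (1.0 is pi rad), a list of three; "slide": the shift along the tool's x, y, z in units of 500 mm (1.0 is 500 mm), a list of three; "jaw": the opening, from 0 (shut) to 1 (fully open). A call has 1 to 10 rows; each row shifts and turns the commanded pose from where the row before left it, along the tool's axes as they then stand; what a row does not reach is not made up. A row lasts 1/8 s, in which the tool goes at most 62.5 mm and 10.7 degrees, less where a joint would pass 70% of its speed; a pose out of reach is approached as far as the arm can. A call with a number of a shift or a turn outside -1 to 1 is refused whole. A call with a gripper value outside its range is refused whole. The fingers move at their own pace and stop on an object; "newtons" is the grip in N (left out, the last holds). Time passes only in rows, so rows that do not move let the fingers close. It gives the time, the measured TCP pose, the force, the opening and the grip force at its end, in the units of the state.
- env.get_obs(): the state, without advancing time (a new reading comes with each control period).
- env.read_camera(name): name is "scene" or "side" or "wrist"; returns the picture (480x640x3 uint8, red, green, blue); there is no depth.
- env.camera_info(name): a dict with "fx", "fy", "cx", "cy" (pixels), "R" (3x3) and "t" (3): a world point X has camera coordinates R X + t. Camera axes: x right, y down, z forward; pixel columns grow to the right and rows downward; lengths in m; the calibration is good to about 2 mm. A picture is of the moment at which its call begins: read the wrist's pose just before it. camera_info takes no time and is no camera call; for the wrist camera it gives the pose at the moment of the call.
- env.sign_off(): hands the job in; it is judged then, once.
The state is a dict: "time_s": time; "qpos": joint angles; "joint_velocities": joint speeds; "effort": joint torques, N m; "tool_pos": TCP position; "tool_rot": TCP orientation; "force": force on the tool from outside, world axes, zero at the start; "wrist_torque": the same for the moment, N m; "grip_width": finger opening in m; "grasp_force": force on a finger pad.
Only numpy, scipy, OpenCV 4.12 (cv2) and the standard library are available. Lean on these libraries where they do the work, as an engineer would, in place of code of your own. Each camera call takes 0.05 s, during which the arm holds its last target. There are 200 camera calls.

TASK

The tube rack is needed for the next collection round, but the three containers stand in front of it in the grey supply tray: stand all three in the steel tray, lift the rack out and set it upright in the white basket, lengthwise so that it sits flat inside, then put each container back upright where it stood before, the three in the same order. Set things down, do not drop them or knock any over, and leave the glass jar and the pump bottle alone.

Things in the scene. Friction and masses are not known exactly. Their poses are not given: they have to be found in the camera images.
- supply_tray: Grey open tray, fixed, 164 mm (its x) by 226 mm (its y), 30 mm high, walls and floor 4 mm. Origin: centre of underside. Front is -x. Three containers in a row along its y, 62 mm apart, 40 mm in front of its centre line, in any order; the rack behind, along its y, 22 mm behind the centre line. Gaps between neighbours, and to the rack, about 10 mm.
- steel_tray: Bright stainless steel tray, fixed, empty: 270 mm (its x) by 190 mm (its y), 15 mm high, walls and floor 3 mm thick. Origin at the centre of its underside, z up. The side area for the containers; there is room for the three in a row along its x.
- basket: White plastic lattice basket, fixed, empty: 258 mm (its x, the long way) by 138 mm (its y), 32 mm high, walls and floor 4 mm thick. Origin at the centre of its underside, z up. The rack goes in with its length along the basket's x, either way round.
- round_bottle: Amber glass wide-mouth bottle, loose, round, 134 mm tall: body 52 mm in diameter up to 96 mm above its underside, then a shoulder, and a white round screw cap 48 mm in diameter from 108 to 134 mm, by which it can be gripped. About 0.26 kg. Origin at the centre of its underside, z up.
- square_bottle: White plastic square bottle, loose, 122 mm tall: body 52 by 52 mm (its x and y) up to 86 mm above its underside, then a shoulder, and a black round screw cap 44 mm in diameter from 98 to 122 mm, by which it can be gripped. About 0.2 kg. Origin at the centre of its underside, z up.
- canister: Aluminium canister, loose, a straight closed cylinder 52 mm in diameter and 114 mm tall, with a steel lid band near the top; grip it by its top 30 mm. About 0.22 kg. Origin at the centre of its underside, z up.
- tube_rack: Blue plastic tube rack, loose, empty: a straight-sided block 50 mm (its x) by 180 mm (its y) by 66 mm tall, open on top with 2 by 8 square cells, walls 4 mm. Grip it across its 50 mm width near the middle of its length, by the top 25 mm. About 0.16 kg. Origin at the centre of its underside, z up.
- glass_jar: Bystander, loose: small clear glass jar with metal lid, 60 mm in diameter, 75 mm tall, beyond the trays. Origin at the centre of its underside. Leave alone.
- pump_bottle: Bystander, loose: white pump dispenser bottle with a blue band, 66 mm in diameter, 187 mm tall, beyond the trays. Origin at the centre of its underside. Leave alone.
Things that resemble listed ones, but are neither listed nor needed, are in the scene too. What is shaped like the canister but green or yellow is not meant.

How it is judged:
By the outcome, as a careful person would: the job done as asked, in the order asked, and still so for the second after the job is handed in, with the robot touching nothing.
It also fails if it takes over 144 s, if anything falls off the work surface, if the arm or the gripper's body presses on something with over 40 N, if the wrist force passes 120 N, or if a joint passes its speed limit or range.

## Working session

There is one attempt and no reset: what is moved stays moved. The work goes in short steps, Python scripts to look and compute and a tool call to move; the robot and the scene stay as the last step left them, time stands still between calls to the robot, and variables do not carry over. Pictures are saved under pics/ and viewed, at most 14 in all, crops included, and the job is handed in when it is done.

Besides the shell and the picture viewer there is one more tool, called after "Request:" as name(argument=value, ...), one argument or row to a line, values as JSON. step_arm: Moves the arm, as the interface text tells. Shifts and turns lie within -1 to 1; 1 stands for 500 mm of shift or pi rad of turn. Its arguments: {"type":"object","properties":{"rows":{"type":"array"},"newtons":{"type":"number"}},"required":["rows"]}

```bash
mkdir -p pics; python3 - <<'E'
from cell import env
import cv2
for n in("scene","side","wrist"):
    i=env.camera_info(n); print(n,i)
    cv2.imwrite(f"pics/{n}0.png",env.read_camera(n)[:,:,::-1])
print(env.get_obs())
E
```

```text
scene {'fx': 618.597134068132, 'fy': 618.597134068132, 'cx': 328.34387266766686, 'cy': 238.57086671756767, 'R': array([[-0.8785661 ,  0.47755668, -0.00782473],
       [ 0.28248424,  0.50633958, -0.81475326],
       [-0.38512889, -0.71802496, -0.57975503]]), 't': array([ 0.49614811, -0.10174784,  1.39287672])}
side {'fx': 493.1328017380973, 'fy': 493.1328017380973, 'cx': 328.706052472968, 'cy': 235.25826677320183, 'R': array([[-0.71407021, -0.7000709 ,  0.00211352],
       [-0.5015639 ,  0.50948282, -0.69918589],
       [ 0.48840289, -0.50032789, -0.71493679]]), 't': array([0.38252608, 0.31010016, 0.72532317])}
wrist {'fx': 392.5015125068038, 'fy': 392.5015125068038, 'cx': 324.90879224450975, 'cy': 239.9487713588711, 'R': array([[ 0.2321873 , -0.97266986, -0.00154956],
       [-0.9348897 , -0.22360788,  0.2756461 ],
       [-0.26845914, -0.06255285, -0.96125794]]), 't': array([-0.64861752, -0.03399212,  0.39127142])}
{'time_s': 0.15, 'qpos': array([77.35643617, 18.43012584, -4.01414827, 83.15930872,  1.29608399,
       78.54254246, -3.25947208]), 'joint_velocities': array([ 0.07658584,  0.09987148,  0.103224  , -0.16542886, -0.08636533,
        0.06717397, -0.00297529]), 'effort': array([-4.05248988e-05, -4.91798544e+01, -4.04195460e-01, -3.12877285e+01,
       -6.38313848e-02,  4.05095040e-02,  1.06136770e-04]), 'tool_pos': array([ 0.15103492, -0.6317645 ,  0.22169922]), 'tool_rot': array([-1.79913297e+02,  6.67011190e-03,  1.34524041e+01]), 'force': array([0.28375385, 0.17035788, 0.73946659]), 'wrist_torque': array([-0.00166883,  0.00424044, -0.01971155]), 'grasp_force': 0.0, 'grip_width': 0.08682348376109328}
```

View pics/scene0.png

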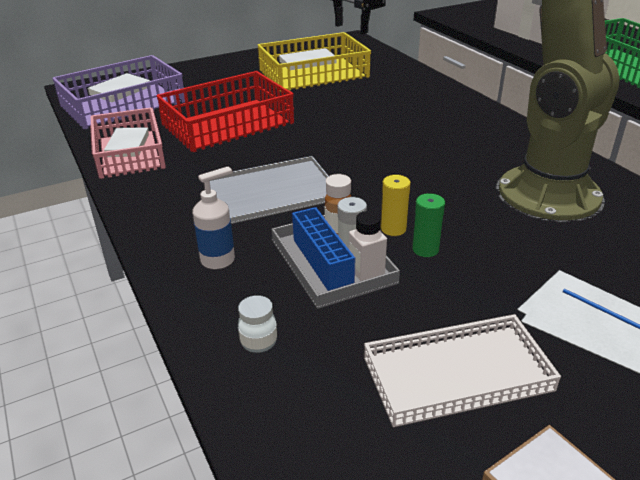

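View pics/side0.png

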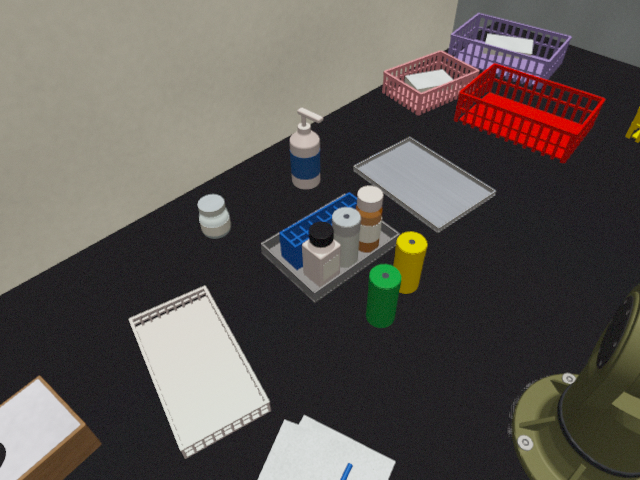

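The scene shows the grey tray with rack at (322,250), bottle (337,195), canister (350,215), square bottle (368,250); the yellow (395,205) and green (428,225) cylinders stand outside the tray and are decoys. White lattice basket (460,370), steel tray (265,188). Enlarging.

```bash
python3 - <<'E'
import cv2
def crop(n,x,y,w,h,s,o):
    im=cv2.imread(f"pics/{n}0.png")[y:y+h,x:x+w]
    im=cv2.resize(im,None,fx=s,fy=s,interpolation=cv2.INTER_CUBIC)
    for i in range(0,w,20): cv2.putText(im,str(x+i),(i*s,8),0,.35,(0,255,255),1); cv2.line(im,(i*s,10),(i*s,16),(0,255,255),1)
    for i in range(0,h,20): cv2.putText(im,str(y+i),(0,i*s+4),0,.35,(0,255,255),1)
    cv2.imwrite(f"pics/{o}.png",im)
crop("side",250,130,250,180,3,"c1")
crop("scene",200,150,250,160,3,"c2")
E
```

```text
(no output)
```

View pics/c1.png

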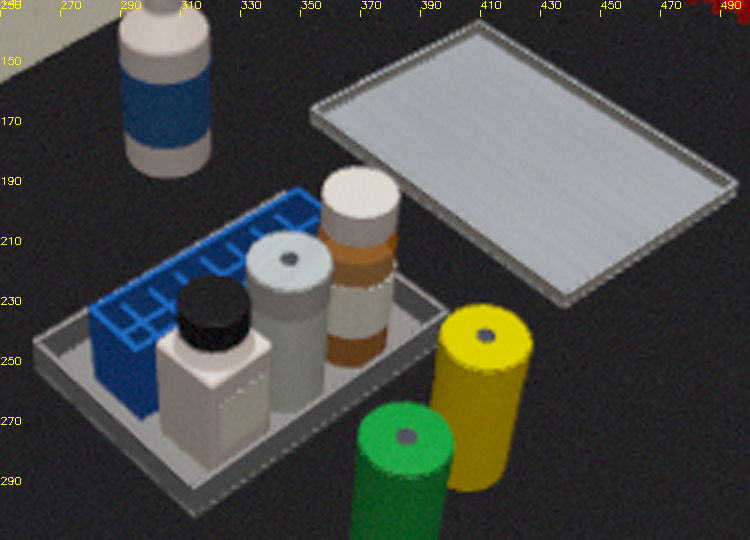

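View pics/c2.png

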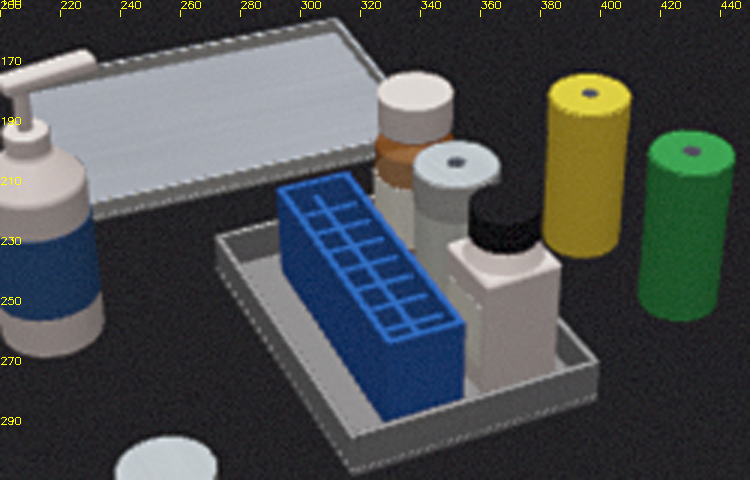

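Crops show order along the tray: square bottle (side 321,230), canister (346,216; plain aluminium, inside the tray, so the one meant), round bottle (370,194). Yellow and green look-alikes stand outside. Basket crops next.

```bash
cat > h.py <<'E'
from cell import env
import numpy as np, cv2
from scipy.optimize import least_squares
def ray(n,u,v,z,I=None):
    i=I or env.camera_info(n); d=i["R"].T@np.array([(u-i["cx"])/i["fx"],(v-i["cy"])/i["fy"],1]); o=-i["R"].T@i["t"]
    return (o+d*(z-o[2])/d[2])[:2].round(4)
def proj(n,P,I=None):
    i=I or env.camera_info(n); c=np.asarray(P)@i["R"].T+i["t"]
    return c[:,:2]/c[:,2:]*[i["fx"],i["fy"]]+[i["cx"],i["cy"]]
def fit(obs,x0):
    # obs: (cam, local xyz, pixel); planar pose x,y,yaw
    I={n:env.camera_info(n) for n in("scene","side")}
    def r(p):
        c,s=np.cos(p[2]),np.sin(p[2]); return np.ravel([proj(n,[[p[0]+c*l[0]-s*l[1],p[1]+s*l[0]+c*l[1],l[2]]],I[n])[0]-q for n,l,q in obs])
    f=least_squares(r,x0,loss="soft_l1"); return f.x.round(4),np.degrees(f.x[2]).round(1),f.fun.reshape(-1,2).round(1).tolist()
E
python3 - <<'E'
from h import *
S,W="side","scene"
for t,L in dict(sup=[(S,261.7,244.3,.03),(S,315,292.7,.03),(S,400,234.3,.03),(W,272.3,229.3,.03),(W,317,295.7,.03),(W,399,270.7,.03)],
 steel=[(S,353.7,166.3,.015),(S,410,137.3,.015),(S,495.7,191,.015),(S,438.7,229,.015),(W,311.7,156.7,.015)],
 can=[(S,346.3,216.3,.118),(W,352,204.7,.118)],rb=[(S,370.3,194,.138),(W,338.3,180,.138)],sq=[(S,321,230.7,.126),(W,368.3,217.3,.126)],
 rack=[(S,280,232.7,.07),(S,349,192.3,.07),(S,295,246.7,.07),(W,293,212.7,.07),(W,316.7,208,.07),(W,354.3,257.3,.07),(W,329,263.7,.07)],
 bas=[(W,364,348,.032),(W,519,317,.032),(W,560,376,.032),(W,393,424,0),(S,130,318,.032),(S,207,288,.032),(S,270,404,.032),(S,186,453,0)],
 jar=[(S,211,202,.075),(W,255,304,.075)],pump=[(S,306,182,.0),(W,217,260,.0)],yel=[(S,411.5,242,.118),(W,396.5,182,.118)],gr=[(S,385,276,.118),(W,430,201,.118)]).items():
    print(t,*[tuple(ray(*o)) and (o[0][:2],*ray(*o).tolist()) for o in L])
def crop(n,x,y,w,h,s):
    im=cv2.imread(f"pics/{n}0.png")[y:y+h,x:x+w]
    return cv2.resize(im,(400,400),interpolation=cv2.INTER_CUBIC)
cv2.imwrite("pics/c3.png",np.hstack([crop(W,360,290,200,200,2)[:,:],crop(S,110,270,200,200,2)]))
E
```

```text
sup ('si', 0.6321, 0.0896) ('si', 0.4724, 0.0998) ('si', 0.4559, -0.1225) ('sc', 0.6194, -0.1328) ('sc', 0.6353, 0.0893) ('sc', 0.4732, 0.1003)
steel ('si', 0.6836, -0.2352) ('si', 0.6623, -0.4234) ('si', 0.3965, -0.3923) ('si', 0.4166, -0.2034) ('sc', 0.3977, -0.3922)
can ('si', 0.5066, -0.0156) ('sc', 0.506, -0.0148)
rb ('si', 0.5018, -0.0745) ('sc', 0.5007, -0.076)
sq ('si', 0.5075, 0.0483) ('sc', 0.5084, 0.046)
rack ('si', 0.5989, 0.0675) ('si', 0.5853, -0.1101) ('si', 0.552, 0.0723) ('sc', 0.5823, -0.111) ('sc', 0.534, -0.1035) ('sc', 0.5509, 0.0714) ('sc', 0.5986, 0.0658)
bas ('sc', 0.6301, 0.2369) ('sc', 0.371, 0.2999) ('sc', 0.407, 0.4255) ('sc', 0.6546, 0.3586) ('si', 0.658, 0.3608) ('si', 0.6176, 0.2299) ('si', 0.3702, 0.2941) ('si', 0.4141, 0.4205)
jar ('si', 0.7581, 0.1099) ('sc', 0.7543, 0.1061)
pump ('si', 0.7354, -0.1282) ('sc', 0.7402, -0.1298)
yel ('si', 0.3824, -0.0474) ('sc', 0.3886, -0.0438)
gr ('si', 0.3661, 0.0432) ('sc', 0.3732, 0.0448)
```

View pics/c3.png

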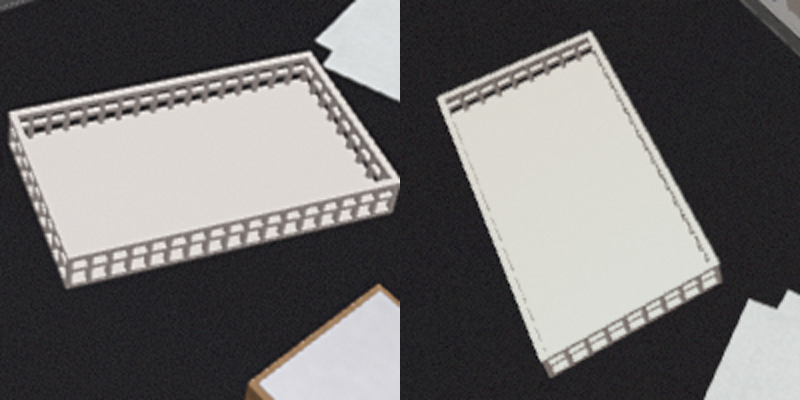

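Basket corners: scene (365,347), (515,316.5), (560,382), (393,422); side (129,318.5), (205,286.5), (270,402.5), (181.5,451). Now fits and the first approach to above the round bottle.

```bash
cat >> h.py <<'E'
def plan(*wps):
    """wps: (x,y,z,yaw,n) ; prints rows (slide, turn z) from the measured pose, rounding carried"""
    o=env.get_obs(); p=o["tool_pos"].copy(); a=o["tool_rot"][2]; print("at",p.round(4),o["tool_rot"].round(2))
    for x,y,z,yaw,n in wps:
        t=np.array([x,y,z]); L=[]
        for k in range(n,0,-1):
            c,s=np.cos(np.radians(a)),np.sin(np.radians(a)); R=np.array([[c,s,0],[s,-c,0],[0,0,-1]])
            u=np.round(R.T@((t-p)/k)/.5,3); g=np.round(-((yaw-a+180)%360-180)/k/180,3)
            p=p+R@u*.5; a=a-g*180; L.append((u+0.).tolist()+[g+0.])
        print((x,y,z,yaw)); [print("  ",r) for r in L]
E
python3 - <<'E'
from h import *
S,W="side","scene"
def box(hx,hy,z,L): return [(n,(sx*hx,sy*hy,z),np.array(q)) for n,sx,sy,q in L]
print("bas",fit(box(.129,.069,.032,[(W,1,-1,(365,347)),(W,-1,-1,(515,316.5)),(W,-1,1,(560,382)),(W,1,1,(393,422)),(S,1,1,(129,318.5)),(S,1,-1,(205,286.5)),(S,-1,-1,(270,402.5)),(S,-1,1,(181.5,451))]),[.51,.33,-.23]))
print("sup",fit(box(.082,.113,.03,[(S,1,1,(261.7,244.3)),(S,-1,1,(315,292.7)),(S,-1,-1,(400,234.3)),(W,1,-1,(272.3,229.3)),(W,1,1,(317,295.7)),(W,-1,1,(399,270.7))]),[.545,-.016,-.07]))
print("rack",fit(box(.025,.09,.07,[(S,1,1,(280,232.7)),(S,1,-1,(349,192.3)),(S,-1,1,(295,246.7)),(W,1,-1,(293,212.7)),(W,-1,-1,(316.7,208)),(W,-1,1,(354.3,257.3)),(W,1,1,(329,263.7))]),[.567,-.018,-.07]))
print("steel",fit(box(.135,.095,.015,[(S,1,1,(353.7,166.3)),(S,1,-1,(410,137.3)),(S,-1,-1,(495.7,191)),(S,-1,1,(438.7,229)),(W,-1,-1,(311.7,156.7))]),[.54,-.3136,-.1]))
plan((.501,-.0755,.25,86,14))
E
```

```text
bas (array([ 0.5165,  0.329 , -0.2505]), np.float64(-14.4), [[-0.1, -3.0], [-0.0, -0.9], [0.3, -4.5], [0.9, -8.9], [-0.8, 0.4], [-0.3, -0.5], [-1.9, -0.4], [-2.4, -0.2]])
sup (array([ 0.5455, -0.0175, -0.0705]), np.float64(-4.0), [[-1.0, -0.9], [-0.2, 0.6], [0.7, -0.5], [-0.6, -0.8], [0.1, 0.0], [0.9, -0.0]])
rack (array([ 0.5668, -0.0193, -0.0958]), np.float64(-5.5), [[-0.6, -0.3], [1.2, 0.2], [0.4, 0.5], [-0.4, 0.0], [-0.4, -0.8], [0.6, 0.3], [-0.3, 0.9]])
steel (array([ 0.5404, -0.314 , -0.1138]), np.float64(-6.5), [[-0.6, -0.3], [-0.4, -0.3], [0.6, 0.1], [0.0, -0.3], [0.6, -0.4]])
at [ 0.151  -0.6318  0.2217] [-1.7991e+02  1.0000e-02  1.3450e+01]
(0.501, -0.0755, 0.25, 86)
   [0.067, -0.066, -0.004, np.float64(-0.029)]
   [0.073, -0.059, -0.004, np.float64(-0.029)]
   [0.078, -0.052, -0.004, np.float64(-0.029)]
   [0.082, -0.045, -0.004, np.float64(-0.029)]
   [0.086, -0.037, -0.004, np.float64(-0.029)]
   [0.089, -0.03, -0.004, np.float64(-0.029)]
   [0.092, -0.021, -0.004, np.float64(-0.029)]
   [0.093, -0.013, -0.004, np.float64(-0.029)]
   [0.094, -0.004, -0.004, np.float64(-0.029)]
   [0.094, 0.004, -0.004, np.float64(-0.028)]
   [0.093, 0.012, -0.004, np.float64(-0.029)]
   [0.091, 0.021, -0.004, np.float64(-0.028)]
   [0.089, 0.029, -0.004, np.float64(-0.029)]
   [0.087, 0.037, -0.005, np.float64(-0.028)]
```

Request:
step_arm(
  rows=[
    {"slide": [0.067,-0.066,-0.004],"angular": [0,0,-0.029],"jaw": 1},
    {"slide": [0.073,-0.059,-0.004],"angular": [0,0,-0.029],"jaw": 1},
    {"slide": [0.078,-0.052,-0.004],"angular": [0,0,-0.029],"jaw": 1},
    {"slide": [0.082,-0.045,-0.004],"angular": [0,0,-0.029],"jaw": 1},
    {"slide": [0.086,-0.037,-0.004],"angular": [0,0,-0.029],"jaw": 1},
    {"slide": [0.089,-0.03,-0.004],"angular": [0,0,-0.029],"jaw": 1},
    {"slide": [0.092,-0.021,-0.004],"angular": [0,0,-0.029],"jaw": 1},
    {"slide": [0.093,-0.013,-0.004],"angular": [0,0,-0.029],"jaw": 1},
    {"slide": [0.094,-0.004,-0.004],"angular": [0,0,-0.029],"jaw": 1},
    {"slide": [0.094,0.004,-0.004],"angular": [0,0,-0.028],"jaw": 1},
  ],
  newtons=15,
)

```text
time_s: 1.4
tool_pos: [0.4018, -0.2333, 0.2425]
tool_rot: [180.0, 0.0, 65.6]
force: [0.8, -0.4, -0.8]
grip_width: 0.0871
grasp_force: 0.0
```

Request:
step_arm(
  rows=[
    {"slide": [0.093,0.012,-0.004],"angular": [0,0,-0.029],"jaw": 1},
    {"slide": [0.091,0.021,-0.004],"angular": [0,0,-0.028],"jaw": 1},
    {"slide": [0.089,0.029,-0.004],"angular": [0,0,-0.029],"jaw": 1},
    {"slide": [0.087,0.037,-0.005],"angular": [0,0,-0.028],"jaw": 0.75},
    {"slide": [0,0,0],"angular": [0,0,0],"jaw": 0.75},
    {"slide": [0,0,0],"angular": [0,0,0],"jaw": 0.75},
  ],
)

```text
time_s: 2.15
tool_pos: [0.5008, -0.0765, 0.2507]
tool_rot: [-179.9, 0.0, 86.0]
force: [0.6, -0.0, -0.5]
grip_width: 0.0679
grasp_force: 0.0
```

```bash
python3 - <<'E'
from h import *
S,W="side","scene"
def box(hx,hy,z,L): return [(n,(sx*hx,sy*hy,z),np.array(q)) for n,sx,sy,q in L]
print("bas",fit(box(.129,.069,.032,[(W,1,-1,(365,344.2)),(W,-1,-1,(515,315.2)),(W,-1,1,(560,377.4)),(W,1,1,(393,415.4)),(S,1,1,(129,318.5)),(S,1,-1,(205,286.5)),(S,-1,-1,(270,402.5)),(S,-1,1,(181.5,451))]),[.51,.33,-.23]))
I=env.camera_info("wrist"); im=env.read_camera("wrist")[:,:,::-1].copy()
for P in [(.5012,-.0755,.138),(.5058,-.0148,.118),(.5085,.047,.126),(.5668,-.0193,.07)]:
    u=proj("wrist",[P],I)[0]; print(P,u.round(1)); cv2.drawMarker(im,tuple(int(v) for v in u.round()),(0,0,255),0,12,1)
cv2.imwrite("pics/w1.png",im); plan((.501,-.0755,.25,86,1))
np.save("w1.npy",[0]); import pickle; pickle.dump(I,open("w1.pkl","wb"))
E
```

```text
bas (array([ 0.5158,  0.3282, -0.2478]), np.float64(-14.2), [[0.0, -0.5], [-0.2, -0.2], [0.3, -0.7], [1.2, -2.8], [-0.3, 0.5], [0.1, -0.5], [-1.0, -0.6], [-1.3, -0.2]])
(0.5012, -0.0755, 0.138) [326.6 234.3]
(0.5058, -0.0148, 0.118) [327.  147.1]
(0.5085, 0.047, 0.126) [324.7  53. ]
(0.5668, -0.0193, 0.07) [398.6 144.5]
at [ 0.5006 -0.0771  0.2507] [-1.7995e+02  4.0000e-02  8.5880e+01]
(0.501, -0.0755, 0.25, 86)
   [0.003, 0.001, 0.001, np.float64(-0.001)]
```

View pics/w1.png

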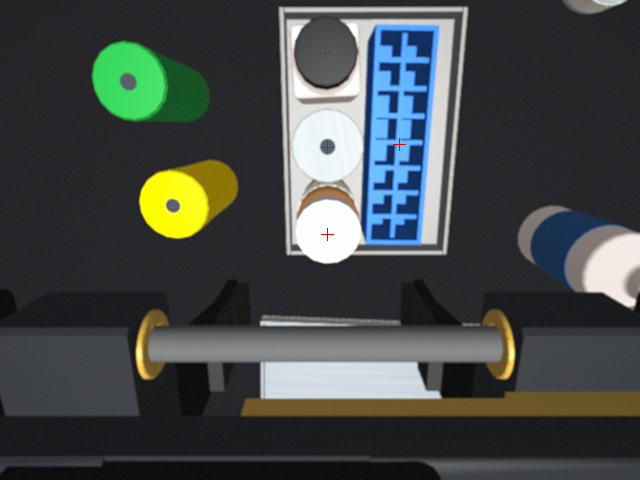

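The wrist view confirms the positions: canister hole exactly on the marker (327,147), white cap centre at (328,231), black cap (326,52). I'll descend on the round bottle.

Request:
step_arm(
  rows=[
    {"slide": [0.004,0.002,0.05],"angular": [0,0,0],"jaw": 0.75},
    {"slide": [0,0,0.06],"angular": [0,0,0],"jaw": 0.75},
    {"slide": [0,0,0.06],"angular": [0,0,0],"jaw": 0.75},
    {"slide": [0,0,0.05],"angular": [0,0,0],"jaw": 0.75},
    {"slide": [0,0,0.04],"angular": [0,0,0],"jaw": 0.75},
    {"slide": [0,0,0.02],"angular": [0,0,0],"jaw": 0.75},
    {"slide": [0,0,0.009],"angular": [0,0,0],"jaw": 0.75},
    {"slide": [0,0,0],"angular": [0,0,0],"jaw": 0.75},
  ],
)

```text
time_s: 3.2
tool_pos: [0.5025, -0.0744, 0.1068]
tool_rot: [180.0, 0.0, 86.0]
force: [-0.3, -0.2, 0.2]
grip_width: 0.0655
grasp_force: 0.0
```

Request:
step_arm(
  rows=[
    {"slide": [0,0,0],"angular": [0,0,0],"jaw": 0.5},
    {"slide": [0,0,0],"angular": [0,0,0],"jaw": 0.4},
    {"slide": [0,0,0],"angular": [0,0,0],"jaw": 0.4},
    {"slide": [0,0,0],"angular": [0,0,0],"jaw": 0.4},
    {"slide": [0,0,0],"angular": [0,0,0],"jaw": 0.4},
  ],
  newtons=15,
)

```text
time_s: 3.82
tool_pos: [0.5027, -0.074, 0.1069]
tool_rot: [180.0, 0.0, 86.0]
force: [0.6, -0.8, 2.9]
grip_width: 0.0472
grasp_force: 15.0
```

Request:
step_arm(
  rows=[
    {"slide": [0,0,-0.02],"angular": [0,0,0],"jaw": 0.4},
    {"slide": [0,0,-0.04],"angular": [0,0,0],"jaw": 0.4},
    {"slide": [0,0,-0.04],"angular": [0,0,0],"jaw": 0.4},
    {"slide": [-0.024,0.014,-0.03],"angular": [0,0,0],"jaw": 0.4},
    {"slide": [-0.048,0.028,-0.01],"angular": [0,0,0],"jaw": 0.4},
    {"slide": [-0.048,0.028,0],"angular": [0,0,0],"jaw": 0.4},
    {"slide": [-0.048,0.028,0],"angular": [0,0,0],"jaw": 0.4},
    {"slide": [-0.048,0.028,0],"angular": [0,0,0],"jaw": 0.4},
    {"slide": [-0.048,0.028,0],"angular": [0,0,0],"jaw": 0.4},
    {"slide": [-0.048,0.028,0],"angular": [0,0,0],"jaw": 0.4},
  ],
  newtons=20,
)

```text
time_s: 5.08
tool_pos: [0.5821, -0.2382, 0.1759]
tool_rot: [-179.9, 0.0, 85.9]
force: [0.7, 0.1, -2.4]
grip_width: 0.0472
grasp_force: 20.0
```

Request:
step_arm(
  rows=[
    {"slide": [-0.048,0.028,0],"angular": [0,0,0],"jaw": 0.4},
    {"slide": [-0.048,0.028,0],"angular": [0,0,0],"jaw": 0.4},
    {"slide": [-0.048,0.028,0],"angular": [0,0,0],"jaw": 0.4},
    {"slide": [-0.024,0.014,0.02],"angular": [0,0,0],"jaw": 0.4},
    {"slide": [0,0,0.04],"angular": [0,0,0],"jaw": 0.4},
    {"slide": [0,0,0.04],"angular": [0,0,0],"jaw": 0.4},
    {"slide": [0,0,0.02],"angular": [0,0,0],"jaw": 0.4},
    {"slide": [0,0,0.01],"angular": [0,0,0],"jaw": 0.4},
    {"slide": [0,0,0],"angular": [0,0,0],"jaw": 0.4},
  ],
)

```text
time_s: 6.2
tool_pos: [0.6253, -0.3229, 0.1116]
tool_rot: [180.0, 0.0, 86.0]
force: [-0.4, 0.1, -2.6]
grip_width: 0.0472
grasp_force: 20.0
```

Request:
step_arm(
  rows=[
    {"slide": [0,0,0.005],"angular": [0,0,0],"jaw": 0.4},
    {"slide": [0,0,0.004],"angular": [0,0,0],"jaw": 0.4},
    {"slide": [0,0,0.002],"angular": [0,0,0],"jaw": 0.4},
    {"slide": [0,0,0],"angular": [0,0,0],"jaw": 0.4},
  ],
)

```text
time_s: 6.7
tool_pos: [0.6253, -0.3232, 0.1062]
tool_rot: [180.0, 0.0, 86.0]
force: [-0.1, -0.0, -2.3]
grip_width: 0.047
grasp_force: 20.0
```

Request:
step_arm(
  rows=[
    {"slide": [0,0,0.001],"angular": [0,0,0],"jaw": 0.4},
    {"slide": [0,0,0.001],"angular": [0,0,0],"jaw": 0.4},
    {"slide": [0,0,0],"angular": [0,0,0],"jaw": 0.4},
  ],
)

```text
time_s: 7.08
tool_pos: [0.6255, -0.3232, 0.106]
tool_rot: [180.0, 0.0, 86.0]
force: [-1.7, 0.1, 4.5]
grip_width: 0.0472
grasp_force: 20.0
```

Request:
step_arm(
  rows=[
    {"slide": [0,0,0],"angular": [0,0,0],"jaw": 0.6},
    {"slide": [0,0,0],"angular": [0,0,0],"jaw": 0.75},
    {"slide": [0,0,0],"angular": [0,0,0],"jaw": 0.75},
    {"slide": [0,0,-0.02],"angular": [0,0,0],"jaw": 0.75},
    {"slide": [0,0,-0.07],"angular": [0,0,0],"jaw": 0.75},
    {"slide": [0,0,-0.07],"angular": [0,0,0],"jaw": 0.75},
    {"slide": [0.036,-0.018,0],"angular": [0,0,0],"jaw": 0.75},
    {"slide": [0.075,-0.035,0],"angular": [0,0,0],"jaw": 0.75},
    {"slide": [0.075,-0.035,0],"angular": [0,0,0],"jaw": 0.75},
    {"slide": [0.075,-0.035,0],"angular": [0,0,0],"jaw": 0.75},
  ],
)

```text
time_s: 8.32
tool_pos: [0.5728, -0.1874, 0.1859]
tool_rot: [179.9, 0.0, 86.0]
force: [0.3, 1.0, 0.1]
grip_width: 0.0649
grasp_force: 0.0
```

Request:
step_arm(
  rows=[
    {"slide": [0.075,-0.035,0],"angular": [0,0,0],"jaw": 0.75},
    {"slide": [0.075,-0.035,0],"angular": [0,0,0],"jaw": 0.75},
    {"slide": [0.075,-0.035,0],"angular": [0,0,0],"jaw": 0.75},
    {"slide": [0.075,-0.035,0],"angular": [0,0,0],"jaw": 0.75},
    {"slide": [0.037,-0.018,0.02],"angular": [0,0,0],"jaw": 0.75},
    {"slide": [0,0,0.02],"angular": [0,0,0],"jaw": 0.75},
    {"slide": [0,0,0],"angular": [0,0,0],"jaw": 0.75},
  ],
)

```text
time_s: 9.2
tool_pos: [0.5056, -0.017, 0.1638]
tool_rot: [-179.9, 0.0, 85.9]
force: [-1.1, -0.6, -0.5]
grip_width: 0.0651
grasp_force: 0.0
```

```bash
python3 - <<'E'
from h import *
cv2.imwrite("pics/s1.png",env.read_camera("scene")[130:340,180:460,::-1].repeat(2,0).repeat(2,1))
plan((.506,-.015,.085,86,5))
E
```

```text
at [ 0.506  -0.017   0.1643] [-179.93   -0.     85.85]
(0.506, -0.015, 0.085, 86)
   [0.001, 0.0, 0.032, np.float64(0.0)]
   [0.001, 0.0, 0.032, np.float64(0.0)]
   [0.001, 0.0, 0.032, np.float64(0.0)]
   [0.0, 0.0, 0.031, np.float64(0.0)]
   [0.001, 0.0, 0.032, np.float64(-0.001)]
```

View pics/s1.png

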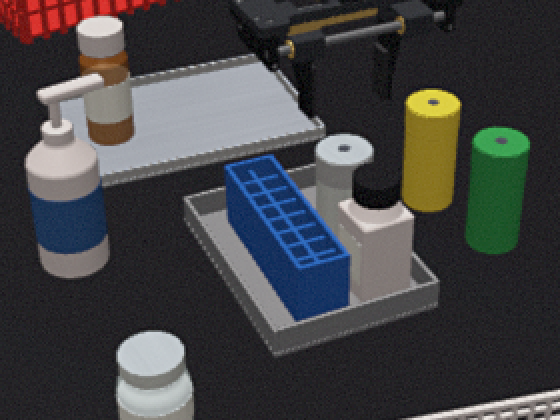

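The round bottle stands upright in the steel tray at (108,85); the fingers straddle the canister. Descend.

Request:
step_arm(
  rows=[
    {"slide": [0.004,0,0.03],"angular": [0,0,0],"jaw": 0.75},
    {"slide": [0,0,0.04],"angular": [0,0,0],"jaw": 0.75},
    {"slide": [0,0,0.04],"angular": [0,0,0],"jaw": 0.75},
    {"slide": [0,0,0.03],"angular": [0,0,0],"jaw": 0.75},
    {"slide": [0,0,0.016],"angular": [0,0,0],"jaw": 0.75},
    {"slide": [0,0,0],"angular": [0,0,0],"jaw": 0.65},
    {"slide": [0,0,0],"angular": [0,0,0],"jaw": 0.5},
    {"slide": [0,0,0],"angular": [0,0,0],"jaw": 0.4},
    {"slide": [0,0,0],"angular": [0,0,0],"jaw": 0.4},
    {"slide": [0,0,0],"angular": [0,0,0],"jaw": 0.4},
  ],
)

```text
time_s: 10.5
tool_pos: [0.5068, -0.0131, 0.0877]
tool_rot: [179.9, 0.0, 86.0]
force: [1.2, -1.1, 2.0]
grip_width: 0.0517
grasp_force: 20.0
```

Request:
step_arm(
  rows=[
    {"slide": [0,0,-0.02],"angular": [0,0,0],"jaw": 0.4},
    {"slide": [0,0,-0.04],"angular": [0,0,0],"jaw": 0.4},
    {"slide": [0,0,-0.04],"angular": [0,0,0],"jaw": 0.4},
    {"slide": [-0.025,0.005,-0.03],"angular": [0,0,0],"jaw": 0.4},
    {"slide": [-0.05,0.009,-0.01],"angular": [0,0,0],"jaw": 0.4},
    {"slide": [-0.05,0.009,0],"angular": [0,0,0],"jaw": 0.4},
    {"slide": [-0.05,0.009,0],"angular": [0,0,0],"jaw": 0.4},
    {"slide": [-0.05,0.009,0],"angular": [0,0,0],"jaw": 0.4},
    {"slide": [-0.05,0.009,0],"angular": [0,0,0],"jaw": 0.4},
    {"slide": [-0.05,0.009,0],"angular": [0,0,0],"jaw": 0.4},
  ],
)

```text
time_s: 11.75
tool_pos: [0.524, -0.1791, 0.157]
tool_rot: [-180.0, 0.0, 86.0]
force: [0.3, -0.5, -2.1]
grip_width: 0.0514
grasp_force: 20.0
```

Request:
step_arm(
  rows=[
    {"slide": [-0.05,0.009,0],"angular": [0,0,0],"jaw": 0.4},
    {"slide": [-0.05,0.009,0],"angular": [0,0,0],"jaw": 0.4},
    {"slide": [-0.05,0.009,0],"angular": [0,0,0],"jaw": 0.4},
    {"slide": [-0.05,0.009,0],"angular": [0,0,0],"jaw": 0.4},
    {"slide": [-0.05,0.009,0],"angular": [0,0,0],"jaw": 0.4},
    {"slide": [-0.021,0.005,0.02],"angular": [0,0,0],"jaw": 0.4},
    {"slide": [0,0,0.04],"angular": [0,0,0],"jaw": 0.4},
    {"slide": [0,0,0.04],"angular": [0,0,0],"jaw": 0.4},
    {"slide": [0,0,0.02],"angular": [0,0,0],"jaw": 0.4},
    {"slide": [0,0,0.01],"angular": [0,0,0],"jaw": 0.4},
  ],
)

```text
time_s: 13.0
tool_pos: [0.5394, -0.3132, 0.091]
tool_rot: [-179.9, -0.0, 86.1]
force: [0.1, 0.3, -2.6]
grip_width: 0.0516
grasp_force: 20.0
```

Request:
step_arm(
  rows=[
    {"slide": [0,0,0.006],"angular": [0,0,0],"jaw": 0.4},
    {"slide": [0,0,0.003],"angular": [0,0,0],"jaw": 0.4},
    {"slide": [0,0,0],"angular": [0,0,0],"jaw": 0.4},
  ],
)

```text
time_s: 13.38
tool_pos: [0.5398, -0.3143, 0.088]
tool_rot: [180.0, 0.0, 86.0]
force: [0.4, -0.7, -2.4]
grip_width: 0.0512
grasp_force: 20.0
```

Request:
step_arm(
  rows=[
    {"slide": [0,0,0.001],"angular": [0,0,0],"jaw": 0.4},
    {"slide": [0,0,0.001],"angular": [0,0,0],"jaw": 0.4},
    {"slide": [0,0,0],"angular": [0,0,0],"jaw": 0.4},
  ],
)

```text
time_s: 13.75
tool_pos: [0.5397, -0.3143, 0.0867]
tool_rot: [180.0, 0.0, 86.0]
force: [1.1, -0.4, -1.5]
grip_width: 0.0515
grasp_force: 20.0
```

Request:
step_arm(
  rows=[
    {"slide": [0,0,0.001],"angular": [0,0,0],"jaw": 0.4},
    {"slide": [0,0,0],"angular": [0,0,0],"jaw": 0.4},
  ],
)

```text
time_s: 14.0
tool_pos: [0.5398, -0.3143, 0.0867]
tool_rot: [180.0, 0.0, 86.0]
force: [-1.9, 0.6, 2.5]
grip_width: 0.0516
grasp_force: 20.0
```

Request:
step_arm(
  rows=[
    {"slide": [0,0,0],"angular": [0,0,0],"jaw": 0.6},
    {"slide": [0,0,0],"angular": [0,0,0],"jaw": 0.75},
    {"slide": [0,0,0],"angular": [0,0,0],"jaw": 0.75},
    {"slide": [0,0,-0.02],"angular": [0,0,0],"jaw": 0.75},
    {"slide": [0,0,-0.09],"angular": [0,0,0],"jaw": 0.75},
    {"slide": [0,0,-0.09],"angular": [0,0,0],"jaw": 0.75},
    {"slide": [0.036,-0.006,0],"angular": [0,0,0],"jaw": 0.75},
    {"slide": [0.08,-0.013,0],"angular": [0,0,0],"jaw": 0.75},
    {"slide": [0.08,-0.013,0],"angular": [0,0,0],"jaw": 0.75},
    {"slide": [0.08,-0.013,0],"angular": [0,0,0],"jaw": 0.75},
  ],
)

```text
time_s: 15.25
tool_pos: [0.5262, -0.1729, 0.1856]
tool_rot: [-180.0, -0.0, 86.0]
force: [-0.1, 0.5, -0.1]
grip_width: 0.0654
grasp_force: 0.0
```

Request:
step_arm(
  rows=[
    {"slide": [0.08,-0.013,0],"angular": [0,0,0],"jaw": 0.75},
    {"slide": [0.08,-0.013,0],"angular": [0,0,0],"jaw": 0.75},
    {"slide": [0.08,-0.013,0],"angular": [0,0,0],"jaw": 0.75},
    {"slide": [0.08,-0.013,0],"angular": [0,0,0],"jaw": 0.75},
    {"slide": [0.08,-0.013,0],"angular": [0,0,0],"jaw": 0.75},
    {"slide": [0.04,-0.004,0.03],"angular": [0,0,0],"jaw": 0.75},
    {"slide": [0,0,0.02],"angular": [0,0,0],"jaw": 0.75},
    {"slide": [0,0,0],"angular": [0,0,0],"jaw": 0.75},
  ],
)

```text
time_s: 16.25
tool_pos: [0.5069, 0.0457, 0.1599]
tool_rot: [-179.9, 0.0, 85.9]
force: [-0.3, 0.7, -0.2]
grip_width: 0.0654
grasp_force: 0.0
```

Request:
step_arm(
  rows=[
    {"slide": [0.002,0.002,0.03],"angular": [0,0,0],"jaw": 0.75},
    {"slide": [0,0,0.04],"angular": [0,0,0],"jaw": 0.75},
    {"slide": [0,0,0.036],"angular": [0,0,0],"jaw": 0.75},
    {"slide": [0,0,0.02],"angular": [0,0,0],"jaw": 0.75},
    {"slide": [0,0,0],"angular": [0,0,0],"jaw": 0.65},
    {"slide": [0,0,0],"angular": [0,0,0],"jaw": 0.5},
    {"slide": [0,0,0],"angular": [0,0,0],"jaw": 0.4},
    {"slide": [0,0,0],"angular": [0,0,0],"jaw": 0.4},
    {"slide": [0,0,0],"angular": [0,0,0],"jaw": 0.4},
    {"slide": [0,0,0],"angular": [0,0,0],"jaw": 0.4},
  ],
)

```text
time_s: 17.5
tool_pos: [0.5096, 0.0479, 0.0987]
tool_rot: [179.9, 0.0, 86.0]
force: [0.7, -0.1, 3.8]
grip_width: 0.0434
grasp_force: 20.0
```

Request:
step_arm(
  rows=[
    {"slide": [0,0,-0.02],"angular": [0,0,0],"jaw": 0.4},
    {"slide": [0,0,-0.04],"angular": [0,0,0],"jaw": 0.4},
    {"slide": [0,0,-0.04],"angular": [0,0,0],"jaw": 0.4},
    {"slide": [-0.03,-0.002,-0.03],"angular": [0,0,0],"jaw": 0.4},
    {"slide": [-0.05,-0.004,-0.01],"angular": [0,0,0],"jaw": 0.4},
    {"slide": [-0.05,-0.004,0],"angular": [0,0,0],"jaw": 0.4},
    {"slide": [-0.05,-0.004,0],"angular": [0,0,0],"jaw": 0.4},
    {"slide": [-0.05,-0.004,0],"angular": [0,0,0],"jaw": 0.4},
    {"slide": [-0.05,-0.004,0],"angular": [0,0,0],"jaw": 0.4},
    {"slide": [-0.05,-0.004,0],"angular": [0,0,0],"jaw": 0.4},
  ],
)

```text
time_s: 18.75
tool_pos: [0.4834, -0.1163, 0.1677]
tool_rot: [-179.9, -0.0, 86.0]
force: [-0.2, 0.1, -2.5]
grip_width: 0.0432
grasp_force: 20.0
```

Request:
step_arm(
  rows=[
    {"slide": [-0.05,-0.004,0],"angular": [0,0,0],"jaw": 0.4},
    {"slide": [-0.05,-0.004,0],"angular": [0,0,0],"jaw": 0.4},
    {"slide": [-0.05,-0.004,0],"angular": [0,0,0],"jaw": 0.4},
    {"slide": [-0.05,-0.004,0],"angular": [0,0,0],"jaw": 0.4},
    {"slide": [-0.05,-0.004,0],"angular": [0,0,0],"jaw": 0.4},
    {"slide": [-0.05,-0.004,0],"angular": [0,0,0],"jaw": 0.4},
    {"slide": [-0.05,-0.004,0],"angular": [0,0,0],"jaw": 0.4},
    {"slide": [-0.03,-0.004,0.01],"angular": [0,0,0],"jaw": 0.4},
    {"slide": [0,0,0.04],"angular": [0,0,0],"jaw": 0.4},
    {"slide": [0,0,0.04],"angular": [0,0,0],"jaw": 0.4},
  ],
)

```text
time_s: 20.0
tool_pos: [0.4547, -0.3037, 0.1221]
tool_rot: [-180.0, -0.1, 86.0]
force: [0.4, 0.9, -1.7]
grip_width: 0.0436
grasp_force: 20.0
```

Request:
step_arm(
  rows=[
    {"slide": [0,0,0.03],"angular": [0,0,0],"jaw": 0.4},
    {"slide": [0,0,0.01],"angular": [0,0,0],"jaw": 0.4},
    {"slide": [0,0,0.006],"angular": [0,0,0],"jaw": 0.4},
    {"slide": [0,0,0.002],"angular": [0,0,0],"jaw": 0.4},
    {"slide": [0,0,0],"angular": [0,0,0],"jaw": 0.4},
  ],
)

```text
time_s: 20.62
tool_pos: [0.4554, -0.3044, 0.0995]
tool_rot: [180.0, 0.0, 86.0]
force: [-0.1, -0.3, -2.1]
grip_width: 0.0437
grasp_force: 20.0
```

Request:
step_arm(
  rows=[
    {"slide": [0,0,0.001],"angular": [0,0,0],"jaw": 0.4},
    {"slide": [0,0,0.001],"angular": [0,0,0],"jaw": 0.4},
    {"slide": [0,0,0.001],"angular": [0,0,0],"jaw": 0.4},
    {"slide": [0,0,0],"angular": [0,0,0],"jaw": 0.4},
  ],
)

```text
time_s: 21.12
tool_pos: [0.4552, -0.3043, 0.0977]
tool_rot: [180.0, 0.0, 86.0]
force: [-0.2, 0.2, -1.6]
grip_width: 0.0432
grasp_force: 20.0
```

Request:
step_arm(
  rows=[
    {"slide": [0,0,0.001],"angular": [0,0,0],"jaw": 0.4},
    {"slide": [0,0,0],"angular": [0,0,0],"jaw": 0.4},
    {"slide": [0,0,0],"angular": [0,0,0],"jaw": 0.6},
    {"slide": [0,0,0],"angular": [0,0,0],"jaw": 0.75},
    {"slide": [0,0,0],"angular": [0,0,0],"jaw": 0.75},
    {"slide": [0,0,-0.02],"angular": [0,0,0],"jaw": 0.75},
    {"slide": [0,0,-0.09],"angular": [0,0,0],"jaw": 0.75},
    {"slide": [0,0,-0.08],"angular": [0,0,0],"jaw": 0.75},
    {"slide": [0.033,0.015,0],"angular": [0,0,0],"jaw": 0.75},
    {"slide": [0.069,0.021,0],"angular": [0,0,0],"jaw": 0.75},
  ],
)

```text
time_s: 22.38
tool_pos: [0.4766, -0.2553, 0.1924]
tool_rot: [180.0, 0.0, 85.8]
force: [0.8, 0.2, -0.2]
grip_width: 0.0652
grasp_force: 0.0
```

Request:
step_arm(
  rows=[
    {"slide": [0.069,0.021,0],"angular": [0,0,0],"jaw": 0.75},
    {"slide": [0.069,0.021,0],"angular": [0,0,0],"jaw": 0.75},
    {"slide": [0.069,0.021,0],"angular": [0,0,0],"jaw": 0.75},
    {"slide": [0.069,0.021,0],"angular": [0,0,0],"jaw": 0.75},
    {"slide": [0.069,0.021,0],"angular": [0,0,0],"jaw": 0.75},
    {"slide": [0.069,0.021,0],"angular": [0,0,0],"jaw": 0.75},
    {"slide": [0.069,0.021,0],"angular": [0,0,0],"jaw": 0.75},
    {"slide": [0,0,0],"angular": [0,0,0.006],"jaw": 0.75},
    {"slide": [0,0,0],"angular": [0,0,0],"jaw": 0.75},
  ],
)

```text
time_s: 23.5
tool_pos: [0.5663, -0.0192, 0.1915]
tool_rot: [-179.9, 0.0, 84.9]
force: [0.2, -0.5, 0.6]
grip_width: 0.0653
grasp_force: 0.0
```

```bash
python3 - <<'E'
from h import *
plan((.567,-.019,.04,85,5))
I=env.camera_info("wrist"); im=env.read_camera("wrist")[:,:,::-1].copy()
sc=cv2.resize(env.read_camera("scene")[130:330,180:447,::-1],(400,300))
t=np.radians(-5)
for sx in(1,-1):
  for sy in(1,-1):
    P=[.5668+np.cos(t)*.025*sx-np.sin(t)*.09*sy,-.0193+np.sin(t)*.025*sx+np.cos(t)*.09*sy,.07]
    cv2.drawMarker(im,tuple(int(v) for v in proj("wrist",[P],I)[0].round()),(0,0,255),0,12,1)
cv2.imwrite("pics/w2.png",np.hstack([cv2.resize(im,(400,300)),sc]))
E
```

```text
at [ 0.5663 -0.0192  0.1915] [-1.7994e+02  4.0000e-02  8.4920e+01]
(0.567, -0.019, 0.04, 85)
   [0.0, 0.0, 0.061, np.float64(0.0)]
   [0.0, 0.0, 0.06, np.float64(0.0)]
   [0.0, 0.0, 0.061, np.float64(0.0)]
   [0.0, 0.001, 0.06, np.float64(0.0)]
   [0.0, 0.0, 0.061, np.float64(0.0)]
```

View pics/w2.png

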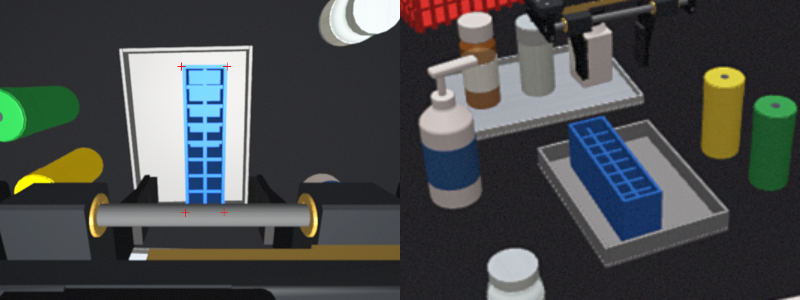

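All three stand upright in the steel tray (480,60), (535,55), (592,55); the rack is aligned beneath the gripper, far corners at (184,67) and (227,67). Grasp the rack.

Request:
step_arm(
  rows=[
    {"slide": [0,0.002,0.05],"angular": [0,0,0],"jaw": 0.75},
    {"slide": [0,0,0.07],"angular": [0,0,0],"jaw": 0.75},
    {"slide": [0,0,0.07],"angular": [0,0,0],"jaw": 0.75},
    {"slide": [0,0,0.06],"angular": [0,0,0],"jaw": 0.75},
    {"slide": [0,0,0.04],"angular": [0,0,0],"jaw": 0.75},
    {"slide": [0,0,0.015],"angular": [0,0,0],"jaw": 0.75},
    {"slide": [0,0,0],"angular": [0,0,0],"jaw": 0.65},
    {"slide": [0,0,0],"angular": [0,0,0],"jaw": 0.5},
    {"slide": [0,0,0],"angular": [0,0,0],"jaw": 0.4},
    {"slide": [0,0,0],"angular": [0,0,0],"jaw": 0.4},
  ],
)

```text
time_s: 24.85
tool_pos: [0.5687, -0.019, 0.0407]
tool_rot: [179.9, 0.0, 84.9]
force: [-2.1, 0.2, 5.6]
grip_width: 0.0495
grasp_force: 20.0
```

Request:
step_arm(
  rows=[
    {"slide": [0,0,0],"angular": [0,0,0],"jaw": 0.4},
    {"slide": [0,0,0],"angular": [0,0,0],"jaw": 0.4},
  ],
)

```text
time_s: 25.1
tool_pos: [0.5687, -0.0189, 0.0407]
tool_rot: [179.9, 0.0, 84.9]
force: [-0.7, -1.0, 6.1]
grip_width: 0.0502
grasp_force: 20.0
```

```bash
python3 - <<'E'
from h import *
o=env.get_obs(); p=o["tool_pos"]; print(o["grip_width"],o["grasp_force"])
plan((p[0],p[1],p[2]+.07,85.5,4),(.5158,.3282,p[2]+.07,165.5,14),(.5158,.3282,p[2]+.006,165.5,4))
E
```

```text
0.05018169155689117 19.99505961430259
at [ 0.5687 -0.0189  0.0407] [1.799e+02 2.000e-02 8.491e+01]
(np.float64(0.5687088693767094), np.float64(-0.018928959448796776), np.float64(0.11066706744838117), 85.5)
   [0.0, 0.0, -0.035, np.float64(-0.001)]
   [0.0, 0.0, -0.035, np.float64(-0.001)]
   [0.0, 0.0, -0.035, np.float64(-0.001)]
   [0.0, 0.0, -0.035, np.float64(0.0)]
(0.5158, 0.3282, np.float64(0.11066706744838117), 165.5)
   [0.049, -0.011, 0.0, np.float64(-0.032)]
   [0.05, -0.007, 0.0, np.float64(-0.032)]
   [0.05, -0.001, 0.0, np.float64(-0.032)]
   [0.05, 0.004, 0.0, np.float64(-0.032)]
   [0.049, 0.008, 0.0, np.float64(-0.032)]
   [0.048, 0.013, 0.0, np.float64(-0.032)]
   [0.047, 0.018, 0.0, np.float64(-0.032)]
   [0.045, 0.023, 0.0, np.float64(-0.032)]
   [0.042, 0.027, 0.0, np.float64(-0.031)]
   [0.039, 0.031, 0.0, np.float64(-0.032)]
   [0.036, 0.035, 0.0, np.float64(-0.031)]
   [0.032, 0.039, 0.0, np.float64(-0.032)]
   [0.029, 0.041, 0.0, np.float64(-0.031)]
   [0.024, 0.044, 0.0, np.float64(-0.032)]
(0.5158, 0.3282, np.float64(0.046667067448381165), 165.5)
   [0.0, 0.0, 0.032, np.float64(0.0)]
   [0.0, 0.0, 0.032, np.float64(0.0)]
   [0.0, 0.0, 0.032, np.float64(0.0)]
   [0.0, 0.0, 0.032, np.float64(0.0)]
```

Request:
step_arm(
  rows=[
    {"slide": [0,0,-0.02],"angular": [0,0,0],"jaw": 0.4},
    {"slide": [0,0,-0.04],"angular": [0,0,0],"jaw": 0.4},
    {"slide": [0,0,-0.04],"angular": [0,0,0],"jaw": 0.4},
    {"slide": [0,0,-0.04],"angular": [0,0,-0.003],"jaw": 0.4},
    {"slide": [0.049,-0.011,-0.01],"angular": [0,0,-0.032],"jaw": 0.4},
    {"slide": [0.05,-0.007,0],"angular": [0,0,-0.032],"jaw": 0.4},
    {"slide": [0.05,-0.001,0],"angular": [0,0,-0.032],"jaw": 0.4},
    {"slide": [0.05,0.004,0],"angular": [0,0,-0.032],"jaw": 0.4},
    {"slide": [0.049,0.008,0],"angular": [0,0,-0.032],"jaw": 0.4},
    {"slide": [0.048,0.013,0],"angular": [0,0,-0.032],"jaw": 0.4},
  ],
)

```text
time_s: 26.35
tool_pos: [0.5454, 0.1302, 0.1157]
tool_rot: [180.0, 0.1, 120.2]
force: [1.4, 0.7, -1.4]
grip_width: 0.0496
grasp_force: 20.0
```

Request:
step_arm(
  rows=[
    {"slide": [0.047,0.018,0],"angular": [0,0,-0.032],"jaw": 0.4},
    {"slide": [0.045,0.023,0],"angular": [0,0,-0.032],"jaw": 0.4},
    {"slide": [0.042,0.027,0],"angular": [0,0,-0.031],"jaw": 0.4},
    {"slide": [0.039,0.031,0],"angular": [0,0,-0.032],"jaw": 0.4},
    {"slide": [0.036,0.035,0],"angular": [0,0,-0.031],"jaw": 0.4},
    {"slide": [0.032,0.039,0],"angular": [0,0,-0.032],"jaw": 0.4},
    {"slide": [0.029,0.041,0],"angular": [0,0,-0.031],"jaw": 0.4},
    {"slide": [0.024,0.044,0],"angular": [0,0,-0.032],"jaw": 0.4},
    {"slide": [0,0,0],"angular": [0,0,0],"jaw": 0.4},
    {"slide": [0,0,0],"angular": [0,0,0],"jaw": 0.4},
  ],
)

```text
time_s: 27.6
tool_pos: [0.5155, 0.3268, 0.1149]
tool_rot: [-179.9, 0.1, 165.4]
force: [-0.8, -0.4, -1.8]
grip_width: 0.0497
grasp_force: 20.0
```

```bash
python3 - <<'E'
from h import *
plan((.5158,.3282,.047,165.8,3))
cv2.imwrite("pics/s2.png",np.hstack([cv2.resize(env.read_camera("scene")[240:440,300:567,::-1],(400,300)),cv2.resize(env.read_camera("side")[270:470,90:357,::-1],(400,300))]))
E
```

```text
at [0.5155 0.3268 0.1149] [-1.7994e+02  5.0000e-02  1.6543e+02]
(0.5158, 0.3282, 0.047, 165.8)
   [0.0, 0.001, 0.045, np.float64(-0.001)]
   [0.0, 0.001, 0.045, np.float64(-0.001)]
   [0.0, 0.001, 0.046, np.float64(0.0)]
```

View pics/s2.png

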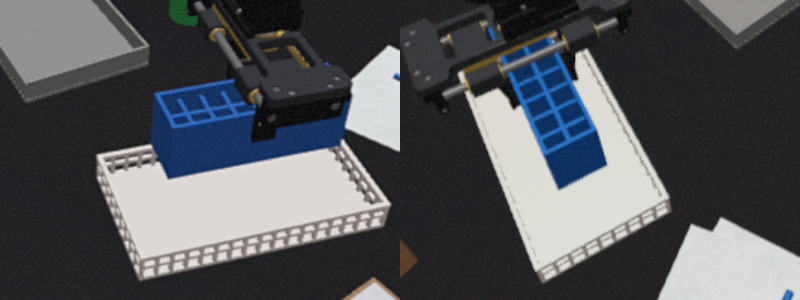

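The rack hangs over the basket and is parallel with it (side view: edges at (560,185) parallel to the basket's long walls). Lower.

Request:
step_arm(
  rows=[
    {"slide": [0,0.003,0.03],"angular": [0,0,-0.002],"jaw": 0.4},
    {"slide": [0,0,0.04],"angular": [0,0,0],"jaw": 0.4},
    {"slide": [0,0,0.04],"angular": [0,0,0],"jaw": 0.4},
    {"slide": [0,0,0.02],"angular": [0,0,0],"jaw": 0.4},
    {"slide": [0,0,0.008],"angular": [0,0,0],"jaw": 0.4},
    {"slide": [0,0,0.004],"angular": [0,0,0],"jaw": 0.4},
    {"slide": [0,0,0],"angular": [0,0,0],"jaw": 0.4},
  ],
)

```text
time_s: 28.58
tool_pos: [0.5155, 0.3297, 0.0439]
tool_rot: [180.0, 0.0, 165.9]
force: [-0.1, 0.5, -1.5]
grip_width: 0.0498
grasp_force: 20.0
```

Request:
step_arm(
  rows=[
    {"slide": [0,0,0.002],"angular": [0,0,0],"jaw": 0.4},
    {"slide": [0,0,0.001],"angular": [0,0,0],"jaw": 0.4},
    {"slide": [0,0,0],"angular": [0,0,0],"jaw": 0.4},
  ],
)

```text
time_s: 28.95
tool_pos: [0.5153, 0.3294, 0.0421]
tool_rot: [-180.0, 0.0, 165.9]
force: [0.1, 0.1, -2.6]
grip_width: 0.0498
grasp_force: 20.0
```

Request:
step_arm(
  rows=[
    {"slide": [0,0,0.001],"angular": [0,0,0],"jaw": 0.4},
    {"slide": [0,0,0.001],"angular": [0,0,0],"jaw": 0.4},
    {"slide": [0,0,0.001],"angular": [0,0,0],"jaw": 0.4},
    {"slide": [0,0,0],"angular": [0,0,0],"jaw": 0.4},
  ],
)

```text
time_s: 29.45
tool_pos: [0.5153, 0.3294, 0.0408]
tool_rot: [-180.0, 0.0, 165.9]
force: [-1.0, -0.4, 1.6]
grip_width: 0.0494
grasp_force: 20.0
```

Request:
step_arm(
  rows=[
    {"slide": [0,0,0],"angular": [0,0,0],"jaw": 0.6},
    {"slide": [0,0,0],"angular": [0,0,0],"jaw": 0.72},
    {"slide": [0,0,0],"angular": [0,0,0],"jaw": 0.72},
    {"slide": [0,0,-0.02],"angular": [0,0,0],"jaw": 0.72},
    {"slide": [0,0,-0.1],"angular": [0,0,0],"jaw": 0.72},
    {"slide": [0,0,-0.1],"angular": [0,0,0],"jaw": 0.72},
    {"slide": [0,0,-0.1],"angular": [0,0,0],"jaw": 0.72},
    {"slide": [0,0,0],"angular": [0,0,0],"jaw": 0.75},
    {"slide": [0,0,0],"angular": [0,0,0],"jaw": 0.75},
  ],
)

```text
time_s: 30.58
tool_pos: [0.5152, 0.3292, 0.2005]
tool_rot: [-180.0, 0.0, 165.9]
force: [0.6, -0.0, -0.2]
grip_width: 0.0646
grasp_force: 0.0
```

```bash
python3 - <<'E'
from h import *
plan((.4552,-.3043,.20,86,17))
cv2.imwrite("pics/s3.png",np.hstack([cv2.resize(env.read_camera("scene")[240:440,300:567,::-1],(400,300)),cv2.resize(env.read_camera("side")[270:470,90:357,::-1],(400,300))]))
E
```

```text
at [0.5152 0.3292 0.2005] [-1.7998e+02  3.0000e-02  1.6591e+02]
(0.4552, -0.3043, 0.2, 86)
   [-0.011, -0.074, 0.0, np.float64(0.026)]
   [-0.017, -0.073, 0.0, np.float64(0.026)]
   [-0.023, -0.071, 0.0, np.float64(0.026)]
   [-0.029, -0.069, 0.0, np.float64(0.026)]
   [-0.035, -0.066, 0.0, np.float64(0.026)]
   [-0.04, -0.063, 0.0, np.float64(0.026)]
   [-0.045, -0.06, 0.0, np.float64(0.026)]
   [-0.05, -0.056, 0.0, np.float64(0.026)]
   [-0.054, -0.052, 0.0, np.float64(0.026)]
   [-0.058, -0.047, 0.0, np.float64(0.026)]
   [-0.062, -0.043, 0.0, np.float64(0.026)]
   [-0.065, -0.037, 0.0, np.float64(0.026)]
   [-0.068, -0.032, 0.0, np.float64(0.026)]
   [-0.07, -0.026, 0.0, np.float64(0.026)]
   [-0.072, -0.021, 0.0, np.float64(0.027)]
   [-0.073, -0.015, 0.001, np.float64(0.026)]
   [-0.074, -0.008, 0.0, np.float64(0.027)]
```

View pics/s3.png

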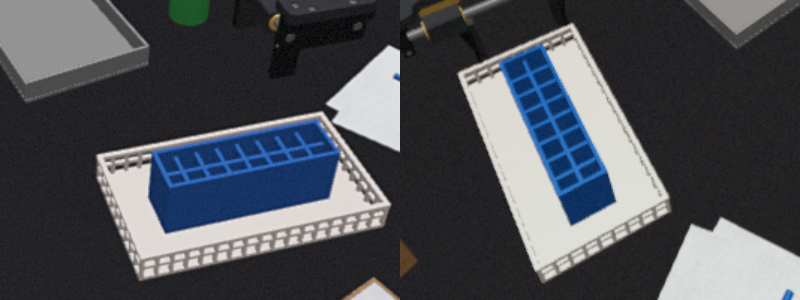

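The rack sits flat and lengthwise in the basket (240,175). Now on to the square bottle.

Request:
step_arm(
  rows=[
    {"slide": [-0.011,-0.074,0],"angular": [0,0,0.026],"jaw": 0.75},
    {"slide": [-0.017,-0.073,0],"angular": [0,0,0.026],"jaw": 0.75},
    {"slide": [-0.023,-0.071,0],"angular": [0,0,0.026],"jaw": 0.75},
    {"slide": [-0.029,-0.069,0],"angular": [0,0,0.026],"jaw": 0.75},
    {"slide": [-0.035,-0.066,0],"angular": [0,0,0.026],"jaw": 0.75},
    {"slide": [-0.04,-0.063,0],"angular": [0,0,0.026],"jaw": 0.75},
    {"slide": [-0.045,-0.06,0],"angular": [0,0,0.026],"jaw": 0.75},
    {"slide": [-0.05,-0.056,0],"angular": [0,0,0.026],"jaw": 0.75},
    {"slide": [-0.054,-0.052,0],"angular": [0,0,0.026],"jaw": 0.75},
    {"slide": [-0.058,-0.047,0],"angular": [0,0,0.026],"jaw": 0.75},
  ],
)

```text
time_s: 31.92
tool_pos: [0.4796, -0.0444, 0.1994]
tool_rot: [-179.9, -0.1, 118.9]
force: [0.3, -0.4, 1.3]
grip_width: 0.0651
grasp_force: 0.0
```

Request:
step_arm(
  rows=[
    {"slide": [-0.062,-0.043,0],"angular": [0,0,0.026],"jaw": 0.75},
    {"slide": [-0.065,-0.037,0],"angular": [0,0,0.026],"jaw": 0.75},
    {"slide": [-0.068,-0.032,0],"angular": [0,0,0.026],"jaw": 0.75},
    {"slide": [-0.07,-0.026,0],"angular": [0,0,0.026],"jaw": 0.75},
    {"slide": [-0.072,-0.021,0],"angular": [0,0,0.027],"jaw": 0.75},
    {"slide": [-0.073,-0.015,0],"angular": [0,0,0.026],"jaw": 0.75},
    {"slide": [-0.074,-0.008,0],"angular": [0,0,0.027],"jaw": 0.75},
    {"slide": [0,0,0],"angular": [0,0,0],"jaw": 0.75},
    {"slide": [0,0,0],"angular": [0,0,0],"jaw": 0.75},
  ],
)

```text
time_s: 33.05
tool_pos: [0.4555, -0.3038, 0.2003]
tool_rot: [-180.0, -0.1, 86.0]
force: [0.8, 0.9, 0.2]
grip_width: 0.0653
grasp_force: 0.0
```

```bash
python3 - <<'E'
from h import *
plan((.4552,-.3043,.0975,86,1))
E
```

```text
at [ 0.4555 -0.3038  0.2003] [-1.800e+02 -7.000e-02  8.596e+01]
(0.4552, -0.3043, 0.0975, 86)
   [-0.001, -0.001, 0.206, np.float64(0.0)]
```

Request:
step_arm(
  rows=[
    {"slide": [-0.001,-0.001,0.04],"angular": [0,0,0],"jaw": 0.75},
    {"slide": [0,0,0.06],"angular": [0,0,0],"jaw": 0.75},
    {"slide": [0,0,0.05],"angular": [0,0,0],"jaw": 0.75},
    {"slide": [0,0,0.04],"angular": [0,0,0],"jaw": 0.75},
    {"slide": [0,0,0.014],"angular": [0,0,0],"jaw": 0.75},
    {"slide": [0,0,0],"angular": [0,0,0],"jaw": 0.65},
    {"slide": [0,0,0],"angular": [0,0,0],"jaw": 0.5},
    {"slide": [0,0,0],"angular": [0,0,0],"jaw": 0.4},
    {"slide": [0,0,0],"angular": [0,0,0],"jaw": 0.4},
    {"slide": [0,0,0],"angular": [0,0,0],"jaw": 0.4},
  ],
)

```text
time_s: 34.3
tool_pos: [0.4552, -0.3046, 0.0994]
tool_rot: [179.9, 0.1, 86.0]
force: [-0.9, 0.3, 4.9]
grip_width: 0.0438
grasp_force: 20.0
```

Request:
step_arm(
  rows=[
    {"slide": [0,0,-0.02],"angular": [0,0,0],"jaw": 0.4},
    {"slide": [0,0,-0.04],"angular": [0,0,0],"jaw": 0.4},
    {"slide": [0,0,-0.04],"angular": [0,0,0],"jaw": 0.4},
    {"slide": [0.03,0.002,-0.03],"angular": [0,0,0],"jaw": 0.4},
    {"slide": [0.05,0.004,-0.01],"angular": [0,0,0],"jaw": 0.4},
    {"slide": [0.05,0.004,0],"angular": [0,0,0],"jaw": 0.4},
    {"slide": [0.05,0.004,0],"angular": [0,0,0],"jaw": 0.4},
    {"slide": [0.05,0.004,0],"angular": [0,0,0],"jaw": 0.4},
    {"slide": [0.05,0.004,0],"angular": [0,0,0],"jaw": 0.4},
    {"slide": [0.05,0.004,0],"angular": [0,0,0],"jaw": 0.4},
  ],
)

```text
time_s: 35.55
tool_pos: [0.4786, -0.1375, 0.1676]
tool_rot: [-179.9, -0.0, 86.1]
force: [-0.3, -0.0, -2.2]
grip_width: 0.0438
grasp_force: 20.0
```

Request:
step_arm(
  rows=[
    {"slide": [0.05,0.004,0],"angular": [0,0,0],"jaw": 0.4},
    {"slide": [0.05,0.004,0],"angular": [0,0,0],"jaw": 0.4},
    {"slide": [0.05,0.004,0],"angular": [0,0,0],"jaw": 0.4},
    {"slide": [0.05,0.004,0],"angular": [0,0,0],"jaw": 0.4},
    {"slide": [0.05,0.004,0],"angular": [0,0,0],"jaw": 0.4},
    {"slide": [0.05,0.004,0],"angular": [0,0,0],"jaw": 0.4},
    {"slide": [0.05,0.004,0],"angular": [0,0,0],"jaw": 0.4},
    {"slide": [0.03,0.004,0.01],"angular": [0,0,0],"jaw": 0.4},
    {"slide": [0,0,0.04],"angular": [0,0,0],"jaw": 0.4},
    {"slide": [0,0,0.04],"angular": [0,0,0],"jaw": 0.4},
  ],
)

```text
time_s: 36.8
tool_pos: [0.5071, 0.0499, 0.1223]
tool_rot: [-179.9, 0.0, 86.2]
force: [0.3, -0.1, -3.5]
grip_width: 0.0432
grasp_force: 20.0
```

Request:
step_arm(
  rows=[
    {"slide": [0,0,0.02],"angular": [0,0,0],"jaw": 0.4},
    {"slide": [0,0,0.012],"angular": [0,0,0],"jaw": 0.4},
    {"slide": [0,0,0],"angular": [0,0,0],"jaw": 0.4},
    {"slide": [0,0,0],"angular": [0,0,0],"jaw": 0.4},
  ],
)

```text
time_s: 37.3
tool_pos: [0.509, 0.0479, 0.1081]
tool_rot: [179.9, 0.0, 86.0]
force: [0.8, 0.5, -2.7]
grip_width: 0.0435
grasp_force: 20.0
```

Request:
step_arm(
  rows=[
    {"slide": [0,0,0.006],"angular": [0,0,0],"jaw": 0.4},
    {"slide": [0,0,0.004],"angular": [0,0,0],"jaw": 0.4},
    {"slide": [0,0,0.002],"angular": [0,0,0],"jaw": 0.4},
    {"slide": [0,0,0.001],"angular": [0,0,0],"jaw": 0.4},
    {"slide": [0,0,0],"angular": [0,0,0],"jaw": 0.4},
  ],
)

```text
time_s: 37.92
tool_pos: [0.5085, 0.0478, 0.101]
tool_rot: [-180.0, 0.0, 86.0]
force: [0.6, -0.3, -2.5]
grip_width: 0.0436
grasp_force: 20.0
```

Request:
step_arm(
  rows=[
    {"slide": [0,0,0.001],"angular": [0,0,0],"jaw": 0.4},
    {"slide": [0,0,0.001],"angular": [0,0,0],"jaw": 0.4},
    {"slide": [0,0,0],"angular": [0,0,0],"jaw": 0.4},
  ],
)

```text
time_s: 38.3
tool_pos: [0.5086, 0.0478, 0.1004]
tool_rot: [180.0, 0.0, 86.0]
force: [-1.5, -0.4, 2.6]
grip_width: 0.0436
grasp_force: 20.0
```

Request:
step_arm(
  rows=[
    {"slide": [0,0,0],"angular": [0,0,0],"jaw": 0.6},
    {"slide": [0,0,0],"angular": [0,0,0],"jaw": 0.75},
    {"slide": [0,0,0],"angular": [0,0,0],"jaw": 0.75},
    {"slide": [0,0,-0.02],"angular": [0,0,0],"jaw": 0.75},
    {"slide": [0,0,-0.08],"angular": [0,0,0],"jaw": 0.75},
    {"slide": [0,0,-0.08],"angular": [0,0,0],"jaw": 0.75},
    {"slide": [-0.036,0.006,0],"angular": [0,0,0],"jaw": 0.75},
    {"slide": [-0.08,0.013,0],"angular": [0,0,0],"jaw": 0.75},
    {"slide": [-0.08,0.013,0],"angular": [0,0,0],"jaw": 0.75},
    {"slide": [-0.08,0.013,0],"angular": [0,0,0],"jaw": 0.75},
  ],
)

```text
time_s: 39.55
tool_pos: [0.5208, -0.0935, 0.1896]
tool_rot: [-180.0, 0.0, 86.0]
force: [0.3, -0.4, 0.2]
grip_width: 0.0653
grasp_force: 0.0
```

Request:
step_arm(
  rows=[
    {"slide": [-0.08,0.013,0],"angular": [0,0,0],"jaw": 0.75},
    {"slide": [-0.08,0.013,0],"angular": [0,0,0],"jaw": 0.75},
    {"slide": [-0.08,0.013,0],"angular": [0,0,0],"jaw": 0.75},
    {"slide": [-0.08,0.013,0],"angular": [0,0,0],"jaw": 0.75},
    {"slide": [-0.08,0.013,0],"angular": [0,0,0],"jaw": 0.75},
    {"slide": [-0.042,0.003,0],"angular": [0,0,0],"jaw": 0.75},
    {"slide": [0,0,0.02],"angular": [0,0,0],"jaw": 0.75},
    {"slide": [0,0,0],"angular": [0,0,0],"jaw": 0.75},
  ],
)

```text
time_s: 40.55
tool_pos: [0.5393, -0.3117, 0.1787]
tool_rot: [-179.9, -0.1, 86.1]
force: [-0.2, -0.6, -0.1]
grip_width: 0.0651
grasp_force: 0.0
```

```bash
python3 - <<'E'
from h import *
plan((.5398,-.3143,.0865,86,1))
cv2.imwrite("pics/s4.png",cv2.resize(env.read_camera("scene")[140:320,210:450,::-1],(640,480)))
E
```

```text
at [ 0.5393 -0.3117  0.1787] [-1.7988e+02 -1.3000e-01  8.6130e+01]
(0.5398, -0.3143, 0.0865, 86)
   [-0.005, 0.001, 0.184, np.float64(0.001)]
```

View pics/s4.png

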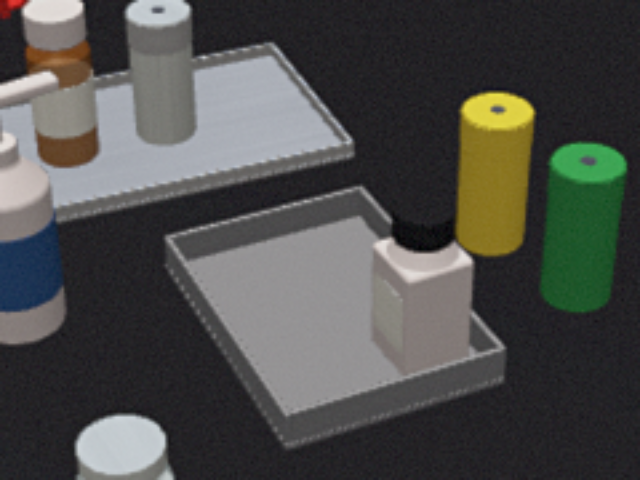

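The square bottle is back upright at its place (420,300). Grasp the canister.

Request:
step_arm(
  rows=[
    {"slide": [-0.002,0,0.03],"angular": [0,0,0],"jaw": 0.75},
    {"slide": [0,0,0.05],"angular": [0,0,0],"jaw": 0.75},
    {"slide": [0,0,0.05],"angular": [0,0,0],"jaw": 0.75},
    {"slide": [0,0,0.04],"angular": [0,0,0],"jaw": 0.75},
    {"slide": [0,0,0.014],"angular": [0,0,0],"jaw": 0.75},
    {"slide": [0,0,0],"angular": [0,0,0],"jaw": 0.65},
    {"slide": [0,0,0],"angular": [0,0,0],"jaw": 0.5},
    {"slide": [0,0,0],"angular": [0,0,0],"jaw": 0.4},
    {"slide": [0,0,0],"angular": [0,0,0],"jaw": 0.4},
    {"slide": [0,0,0],"angular": [0,0,0],"jaw": 0.4},
  ],
)

```text
time_s: 41.85
tool_pos: [0.5402, -0.3156, 0.089]
tool_rot: [179.9, 0.1, 86.0]
force: [-1.4, 0.3, 5.3]
grip_width: 0.0513
grasp_force: 20.0
```

Request:
step_arm(
  rows=[
    {"slide": [0,0,-0.02],"angular": [0,0,0],"jaw": 0.4},
    {"slide": [0,0,-0.04],"angular": [0,0,0],"jaw": 0.4},
    {"slide": [0,0,-0.04],"angular": [0,0,0],"jaw": 0.4},
    {"slide": [0.025,-0.005,-0.03],"angular": [0,0,0],"jaw": 0.4},
    {"slide": [0.05,-0.009,-0.01],"angular": [0,0,0],"jaw": 0.4},
    {"slide": [0.05,-0.009,0],"angular": [0,0,0],"jaw": 0.4},
    {"slide": [0.05,-0.009,0],"angular": [0,0,0],"jaw": 0.4},
    {"slide": [0.05,-0.009,0],"angular": [0,0,0],"jaw": 0.4},
    {"slide": [0.05,-0.009,0],"angular": [0,0,0],"jaw": 0.4},
    {"slide": [0.05,-0.009,0],"angular": [0,0,0],"jaw": 0.4},
  ],
)

```text
time_s: 43.1
tool_pos: [0.5214, -0.1493, 0.158]
tool_rot: [-180.0, 0.0, 86.0]
force: [0.9, -0.5, -3.1]
grip_width: 0.0514
grasp_force: 20.0
```

Request:
step_arm(
  rows=[
    {"slide": [0.05,-0.009,0],"angular": [0,0,0],"jaw": 0.4},
    {"slide": [0.05,-0.009,0],"angular": [0,0,0],"jaw": 0.4},
    {"slide": [0.05,-0.009,0],"angular": [0,0,0],"jaw": 0.4},
    {"slide": [0.05,-0.009,0],"angular": [0,0,0],"jaw": 0.4},
    {"slide": [0.05,-0.009,0],"angular": [0,0,0],"jaw": 0.4},
    {"slide": [0.021,-0.005,0],"angular": [0,0,0],"jaw": 0.4},
    {"slide": [0,0,0.04],"angular": [0,0,0],"jaw": 0.4},
    {"slide": [0,0,0.04],"angular": [0,0,0],"jaw": 0.4},
    {"slide": [0,0,0.03],"angular": [0,0,0],"jaw": 0.4},
    {"slide": [0,0,0],"angular": [0,0,0],"jaw": 0.4},
  ],
)

```text
time_s: 44.35
tool_pos: [0.5052, -0.0144, 0.102]
tool_rot: [-179.9, -0.0, 86.0]
force: [0.3, 0.1, -2.4]
grip_width: 0.0512
grasp_force: 20.0
```

Request:
step_arm(
  rows=[
    {"slide": [0,0,0.006],"angular": [0,0,0],"jaw": 0.4},
    {"slide": [0,0,0],"angular": [0,0,0],"jaw": 0.4},
    {"slide": [0,0,0],"angular": [0,0,0],"jaw": 0.4},
  ],
)

```text
time_s: 44.72
tool_pos: [0.5065, -0.0143, 0.1005]
tool_rot: [179.9, 0.0, 86.0]
force: [0.7, -0.6, -2.5]
grip_width: 0.0514
grasp_force: 20.0
```

Needs about 10 mm down to z = 0.090.

Request:
step_arm(
  rows=[
    {"slide": [0,0,0.01],"angular": [0,0,0],"jaw": 0.4},
    {"slide": [0,0,0.006],"angular": [0,0,0],"jaw": 0.4},
    {"slide": [0,0,0.002],"angular": [0,0,0],"jaw": 0.4},
    {"slide": [0,0,0.001],"angular": [0,0,0],"jaw": 0.4},
    {"slide": [0,0,0],"angular": [0,0,0],"jaw": 0.4},
  ],
)

```text
time_s: 45.35
tool_pos: [0.5062, -0.0142, 0.0906]
tool_rot: [180.0, 0.0, 86.0]
force: [-0.3, 0.1, -2.5]
grip_width: 0.0513
grasp_force: 20.0
```

Request:
step_arm(
  rows=[
    {"slide": [0,0,0.001],"angular": [0,0,0],"jaw": 0.4},
    {"slide": [0,0,0],"angular": [0,0,0],"jaw": 0.4},
    {"slide": [0,0,0],"angular": [0,0,0],"jaw": 0.4},
  ],
)

```text
time_s: 45.72
tool_pos: [0.5062, -0.0142, 0.0901]
tool_rot: [180.0, 0.0, 86.0]
force: [-1.1, 0.6, -2.1]
grip_width: 0.0514
grasp_force: 20.0
```

Request:
step_arm(
  rows=[
    {"slide": [0,0,0.001],"angular": [0,0,0],"jaw": 0.4},
    {"slide": [0,0,0],"angular": [0,0,0],"jaw": 0.4},
    {"slide": [0,0,0],"angular": [0,0,0],"jaw": 0.6},
    {"slide": [0,0,0],"angular": [0,0,0],"jaw": 0.75},
    {"slide": [0,0,0],"angular": [0,0,0],"jaw": 0.75},
    {"slide": [0,0,-0.02],"angular": [0,0,0],"jaw": 0.75},
    {"slide": [0,0,-0.09],"angular": [0,0,0],"jaw": 0.75},
    {"slide": [0,0,-0.09],"angular": [0,0,0],"jaw": 0.75},
    {"slide": [-0.036,0.018,0],"angular": [0,0,0],"jaw": 0.75},
    {"slide": [-0.075,0.035,0],"angular": [0,0,0],"jaw": 0.75},
  ],
)

```text
time_s: 46.98
tool_pos: [0.5293, -0.0711, 0.1904]
tool_rot: [179.9, 0.1, 86.2]
force: [0.6, -0.4, -0.1]
grip_width: 0.0651
grasp_force: 0.0
```

Request:
step_arm(
  rows=[
    {"slide": [-0.075,0.035,0],"angular": [0,0,0],"jaw": 0.75},
    {"slide": [-0.075,0.035,0],"angular": [0,0,0],"jaw": 0.75},
    {"slide": [-0.075,0.035,0],"angular": [0,0,0],"jaw": 0.75},
    {"slide": [-0.075,0.035,0],"angular": [0,0,0],"jaw": 0.75},
    {"slide": [-0.075,0.035,0],"angular": [0,0,0],"jaw": 0.75},
    {"slide": [-0.075,0.035,0],"angular": [0,0,0],"jaw": 0.75},
    {"slide": [-0.039,0.018,0],"angular": [0,0,0],"jaw": 0.75},
    {"slide": [0,0,0.02],"angular": [0,0,0],"jaw": 0.75},
    {"slide": [0,0,0],"angular": [0,0,0],"jaw": 0.75},
  ],
)

```text
time_s: 48.1
tool_pos: [0.6243, -0.3217, 0.1773]
tool_rot: [-179.8, -0.1, 86.1]
force: [-0.8, -0.0, -0.6]
grip_width: 0.0656
grasp_force: 0.0
```

Descend 71 mm to the earlier grip height.

Request:
step_arm(
  rows=[
    {"slide": [-0.001,0.001,0.03],"angular": [0,0,0],"jaw": 0.75},
    {"slide": [0,0,0.05],"angular": [0,0,0],"jaw": 0.75},
    {"slide": [0,0,0.04],"angular": [0,0,0],"jaw": 0.75},
    {"slide": [0,0,0.02],"angular": [0,0,0],"jaw": 0.75},
    {"slide": [0,0,0],"angular": [0,0,0],"jaw": 0.75},
    {"slide": [0,0,0],"angular": [0,0,0],"jaw": 0.65},
    {"slide": [0,0,0],"angular": [0,0,0],"jaw": 0.5},
    {"slide": [0,0,0],"angular": [0,0,0],"jaw": 0.4},
    {"slide": [0,0,0],"angular": [0,0,0],"jaw": 0.4},
    {"slide": [0,0,0],"angular": [0,0,0],"jaw": 0.4},
  ],
)

```text
time_s: 49.35
tool_pos: [0.6261, -0.324, 0.1103]
tool_rot: [180.0, 0.0, 86.0]
force: [-1.0, 0.3, 4.0]
grip_width: 0.0476
grasp_force: 20.0
```

Request:
step_arm(
  rows=[
    {"slide": [0,0,-0.02],"angular": [0,0,0],"jaw": 0.4},
    {"slide": [0,0,-0.04],"angular": [0,0,0],"jaw": 0.4},
    {"slide": [0,0,-0.04],"angular": [0,0,0],"jaw": 0.4},
    {"slide": [0.024,-0.015,-0.03],"angular": [0,0,0],"jaw": 0.4},
    {"slide": [0.048,-0.028,-0.01],"angular": [0,0,0],"jaw": 0.4},
    {"slide": [0.048,-0.028,0],"angular": [0,0,0],"jaw": 0.4},
    {"slide": [0.048,-0.028,0],"angular": [0,0,0],"jaw": 0.4},
    {"slide": [0.048,-0.028,0],"angular": [0,0,0],"jaw": 0.4},
    {"slide": [0.048,-0.028,0],"angular": [0,0,0],"jaw": 0.4},
    {"slide": [0.048,-0.028,0],"angular": [0,0,0],"jaw": 0.4},
  ],
)

```text
time_s: 50.6
tool_pos: [0.5446, -0.1598, 0.1803]
tool_rot: [180.0, 0.0, 86.1]
force: [0.5, -0.2, -2.6]
grip_width: 0.0472
grasp_force: 20.0
```

Request:
step_arm(
  rows=[
    {"slide": [0.048,-0.028,0],"angular": [0,0,0],"jaw": 0.4},
    {"slide": [0.048,-0.028,0],"angular": [0,0,0],"jaw": 0.4},
    {"slide": [0.048,-0.028,0],"angular": [0,0,0],"jaw": 0.4},
    {"slide": [0.024,-0.015,0],"angular": [0,0,0],"jaw": 0.4},
    {"slide": [0,0,0],"angular": [0,0,0],"jaw": 0.4},
    {"slide": [0,0,0.04],"angular": [0,0,0],"jaw": 0.4},
    {"slide": [0,0,0.04],"angular": [0,0,0],"jaw": 0.4},
    {"slide": [0,0,0.03],"angular": [0,0,0],"jaw": 0.4},
    {"slide": [0,0,0.008],"angular": [0,0,0],"jaw": 0.4},
    {"slide": [0,0,0],"angular": [0,0,0],"jaw": 0.4},
  ],
)

```text
time_s: 51.85
tool_pos: [0.5022, -0.0748, 0.1206]
tool_rot: [180.0, -0.0, 86.0]
force: [-0.0, 1.1, -2.6]
grip_width: 0.0469
grasp_force: 20.0
```

Request:
step_arm(
  rows=[
    {"slide": [0,0,0],"angular": [0,0,0],"jaw": 0.4},
  ],
)

```text
time_s: 51.98
tool_pos: [0.5026, -0.0747, 0.1212]
tool_rot: [179.9, 0.0, 86.0]
force: [-0.1, -0.2, -2.3]
grip_width: 0.0468
grasp_force: 20.0
```

Request:
step_arm(
  rows=[
    {"slide": [0,0,0.009],"angular": [0,0,0],"jaw": 0.4},
    {"slide": [0,0,0.005],"angular": [0,0,0],"jaw": 0.4},
    {"slide": [0,0,0.003],"angular": [0,0,0],"jaw": 0.4},
    {"slide": [0,0,0.001],"angular": [0,0,0],"jaw": 0.4},
    {"slide": [0,0,0],"angular": [0,0,0],"jaw": 0.4},
  ],
)

```text
time_s: 52.6
tool_pos: [0.5019, -0.0746, 0.1115]
tool_rot: [-180.0, 0.0, 86.0]
force: [-0.3, 0.3, -2.3]
grip_width: 0.0469
grasp_force: 20.0
```

Request:
step_arm(
  rows=[
    {"slide": [0,0,0.001],"angular": [0,0,0],"jaw": 0.4},
    {"slide": [0,0,0],"angular": [0,0,0],"jaw": 0.4},
    {"slide": [0,0,0],"angular": [0,0,0],"jaw": 0.4},
  ],
)

```text
time_s: 52.98
tool_pos: [0.5021, -0.0746, 0.1113]
tool_rot: [180.0, 0.0, 86.0]
force: [-1.0, 0.7, -0.6]
grip_width: 0.0473
grasp_force: 20.0
```

Contact; release, rise and back away.

Request:
step_arm(
  rows=[
    {"slide": [0,0,0],"angular": [0,0,0],"jaw": 0.6},
    {"slide": [0,0,0],"angular": [0,0,0],"jaw": 0.75},
    {"slide": [0,0,0],"angular": [0,0,0],"jaw": 0.75},
    {"slide": [0,0,-0.02],"angular": [0,0,0],"jaw": 0.75},
    {"slide": [0,0,-0.08],"angular": [0,0,0],"jaw": 0.75},
    {"slide": [0,0,-0.08],"angular": [0,0,0],"jaw": 0.75},
    {"slide": [-0.08,0,0],"angular": [0,0,0],"jaw": 0.75},
    {"slide": [-0.1,0,0],"angular": [0,0,0],"jaw": 0.75},
    {"slide": [-0.1,0,0],"angular": [0,0,0],"jaw": 0.75},
    {"slide": [0,0,0],"angular": [0,0,0],"jaw": 0.75},
  ],
)

```text
time_s: 54.22
tool_pos: [0.4909, -0.2195, 0.2013]
tool_rot: [-180.0, 0.1, 85.5]
force: [0.4, 0.5, 0.1]
grip_width: 0.0655
grasp_force: 0.0
```

```bash
python3 - <<'E'
from h import *
s=env.read_camera("scene")[:,:,::-1]; d=env.read_camera("side")[:,:,::-1]; o=cv2.imread("pics/side0.png")
a=np.hstack([cv2.resize(s[140:320,210:450],(400,300)),cv2.resize(d[170:320,230:430],(400,300))])
b=np.hstack([cv2.resize(s[290:470,330:570],(400,300)),cv2.resize(o[170:320,230:430],(400,300))])
cv2.imwrite("pics/f.png",np.vstack([a,b]))
E
```

```text
(no output)
```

View pics/f.png

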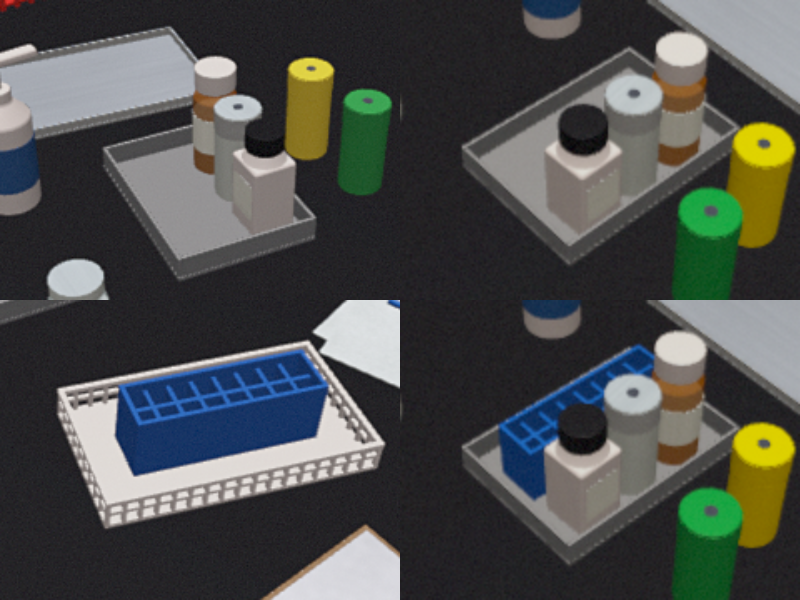

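The after view (top right) matches the start view (bottom right) to within about a pixel for all three containers, and the rack is flat in the basket. Handing in.

```bash
python3 -c "
from cell import env
print(env.sign_off())"
```

```text
the job is handed in; nothing more can be done
None
```

The job is done and handed in at about 54 s of the 144 s allowed: the rack sits flat and lengthwise in the white basket, all three containers are back upright where they stood in the same order, and the glass jar and pump bottle were not touched.

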